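Clip a relay module onto the sloped mounting rail

ROBOT

A 6-joint arm with a two-finger parallel gripper is mounted at the origin on a cart in front of the work surface, level with it; the furniture and walls round the work are solid. World frame = base frame: x ahead of the robot, y to its left, z up, the work surface at z = 0. Lengths are in m, angles in rad, forces in N, time in s.
With the tool pointing down it reaches from about 0.35 to 0.775 m from the base axis. Payload 7.3 kg.
Tool frame: the origin (TCP) lies at the very end of the fingers, on their centre line; the grasp point (between the pads) lies 19 mm behind it; x points along the fingers, y is the direction in which the jaws open and shut, and the axes are right-handed (so a half turn about x gives the same grasp; the last joint's range is limited). The gripper opens to 92 mm and grips with 3 to 60 N. Pads are 19 mm wide; open, the fingers measure 130 mm over their backs; the gripper's body (75 mm by 190 mm) begins 47 mm behind the grasp point.
Start: joints at [1.08, 0.342, 1.524, -0, 1.275, -0.146], TCP at [0.177, 0.494, 0.227] pointing down, gripper open.
Joint ranges: [-2.53, 2.53], [-0.77, 2.02], [0.04, 2.7], [-1, 4.14], [0.28, 2.66], [-3.11, 3.11]. Speed limits (rad/s): [2.57, 2.57, 3.14, 3.14, 3.14, 3.14].

INTERFACE

Orientations are given as [roll, pitch, yaw] about the fixed x, y, z axes, in that order (R = Rz(yaw) Ry(pitch) Rx(roll)).
In Python, from cell import robot gives the robot as it stands.
- The arm moves only by the tool play_rows, never from a script. Its argument "moves" is a list that holds one entry, the list of rows, each a list of 5 numbers: the shift along the tool's x, y, z in m, then the turn about the tool's x in degrees, then the opening, from -1 (shut) to 1 (fully open), so that 0 is half open. A call has exactly 10 rows; each row shifts and turns the pose as measured when the row begins, along the tool's axes as they then stand; what a row does not reach is not made up. A row lasts 1/10 s, in which the tool goes at most 50 mm and 8.59 degrees, less where a joint would pass 70% of its speed; a pose out of reach is approached as far as the arm can. A call with a gripper value outside its range is refused whole. The fingers move at their own pace and stop on an object; "grip_force" is the grip in N (left out, the last holds). Time passes only in rows, so rows that do not move let the fingers close, or fill a call up. It gives the time, the measured TCP pose, the force and the opening at its end, in the units of the state.
- robot.observe(): the state, without advancing time (a new reading comes with each control period).
- robot.read_camera(name): name is "scene" or "top" or "wrist"; returns the picture (384x512x3 uint8, red, green, blue); there is no depth.
- robot.get_calibration(name): a dict with "mtx" (3x3 intrinsics, pixels), "view" (4x4, takes a point from world to camera coordinates). Camera axes: x right, y up, looking along -z (the intrinsics and any distortion apply to the point x, -y, -z); pixel columns grow to the right and rows downward; lengths in m; the calibration is good to about 2 mm. A picture is of the moment at which its call begins: read the wrist's pose just before it. get_calibration takes no time and is no camera call; for the wrist camera it gives the pose at the moment of the call.
- robot.hand_in(): hands the job in, once; it reports no verdict.
Trained networks look in the newest picture that a camera, given by its name, has taken for a name from the list of things; names that differ only in an ending like _2 or _b are one class to them, and where a whole thing is asked for, a point or a joint stands for the part that bears it (a point fixed in the world has none). Each returns a list of dicts, best first, with "score" (0 to 1); they miss things now and then, are a little off and sometimes report something else, mostly with a low value. They report only what shows in the picture. A call takes as long as a camera call.
- robot.spot_in(camera, label): "point" ([column, row] in pixels, amid what is visible of it).
The state is a dict: "time": time; "qpos": joint angles; "qvel": joint speeds; "joint_efforts": joint torques, N m; "tool_pos": TCP position; "tool_rot": TCP orientation; "contact_force": force on the tool from outside, world axes, zero at the start; "torque": the same for the moment, N m; "opening": finger opening in m.
Only numpy, scipy, OpenCV 4.12 (cv2) and the standard library are available. Lean on these libraries where they do the work, as an engineer would, in place of code of your own. Each camera call takes 0.05 s, during which the arm holds its last target.

TASK

Pick up the narrower of the two loose rail modules and mount it on the free stretch of the rail on the sloped stand: with its foot still raised, bring its hook behind the rail's upper lip and draw it down the slope until the hook bears, then tilt the foot down until the clip snaps and the module sits flush. The rail is not exactly centred, so feel for it: hook on slowly and gently, press no harder than the snap needs, and leave the other things on the table where they are.

Things in the scene. Friction and masses are not known exactly. Their poses are not given: they have to be found in the camera images.
- module: Narrow grey rail module, loose on its back, 90 x 36 x 60 mm (x, y, z), black pull tab 8 mm past its -x end, 0.11-0.23 kg. Origin: centre of its back plane (underside as it lies). +z front (up as it lies), +x hook end (top when mounted). Base x -45..45, z 12..42; nose x -24..24 up to z 60. Its flat sides y = +-18 run all the way up: grip the nose across y.
- recess_corner (a point): Inner corner of the module's rail recess, (18, 0, 12) mm in its frame: the recess ceiling (z = 12) lands on the lips' front faces; the hook block (x 18..28, z 0..14) has its wall at x = 18, which bears on the upper lip's outer edge. Fixed foot blocks x -33..-21, z 0..14 at the other end of the recess.
- module_hook (a point): Upper inner edge of the hook tooth, (14.5, 0, 6.5) mm in the module's frame. The tooth points to -x (x 14.5..18, z 0.5..6.5); the 5.5 mm slot between it and the recess ceiling takes the upper lip, 2 mm thick. It must come under that lip.
- clip (a joint): Sprung black foot clip, m: 0 closed, up to 0.006 pushed back to the module's -x. Catch tip x = -15.2, top z = 8.5 mm in the module's frame; the ramp below it runs out to x = -19. Pressing the foot down rides it over the lower lip by itself; it snaps at 8 to 13 N. With the hook wall over 2 mm off the upper lip it misses the ramp and jams.
- panel: Aluminium panel of the fixed sloped stand, 130 x 210 mm. Origin: centre of its top face, 45 mm above the table; +x up the slope (24 degrees above level, away from the robot), y along the rail, +z out of the panel. Mounted, the module's axes lie along the panel's, its origin 12 mm above it. For hooking, raise its foot 22 to 26 degrees from that (about level), so that the clip clears the rail.
- rail_nominal (a point): Where the front outer edge of the rail's upper lip would be with the rail centred: (17.5, 17, 24) mm in the panel frame, mid free stretch. The rail is screwed tight anywhere up to 9 mm up or down the slope from this: feel for it, at 10 mm/s or less. Steel top-hat rail along y, 35 mm over its lips; lips 2 mm thick, front 24, underside 22 mm above the panel, reaching 6.5 mm past the web.
- stand: Fixed grey stand under the panel, with all it carries: panel, rail (y -98..98 mm of the panel), a black supply unit on the rail at y = -96..-52 mm, 66 mm high over the panel, and an end stop at y = 86..95 mm, 42 mm high. Between them the rail is free. Origin on the table under the panel's centre.
- wide_module: The wider grey rail module, 90 x 54 x 60 mm, without a foot clip, loose on its back; not needed, leave it. Origin: centre of its underside.
- timer: White bench timer, 66 x 66 x 19 mm, bystander; origin: centre of its underside.
- usb_stick: Black memory stick, 18 x 50 x 8 mm, bystander; origin: centre of its underside.
- septa_tin: Round white tin, 66 mm wide, 26 mm high, bystander; origin: centre of its underside.

How it is judged:
By the outcome, as a careful person would: the job done as asked, in the order asked, and still so for the second after the job is handed in, with the robot touching nothing.
It also fails if it takes over 53 s, if anything falls off the work surface, if the arm or the gripper's body presses on something with over 40 N, if the wrist force passes 120 N, or if a joint passes its speed limit or range.

## Working session

There is one attempt and no reset: what is moved stays moved. The work goes in short steps, Python scripts to look and compute and a tool call to move; the robot and the scene stay as the last step left them, time stands still between calls to the robot, and variables do not carry over. Pictures are saved under pics/ and viewed, and the job is handed in when it is done.

Besides the shell and the picture viewer there is one more tool, called by a JSON object that holds its "op" and its "data". play_rows: Moves the arm, as the interface text tells. Its arguments: {"type":"object","properties":{"moves":{"type":"array"},"grip_force":{"type":"number"}},"required":["moves"]}

```bash
ls; mkdir -p pics; python3 - <<'E'
from cell import robot
import cv2
s=robot.observe();print(s)
for n in ["scene","top","wrist"]:
    c=robot.get_calibration(n);im=robot.read_camera(n)
    cv2.imwrite(f"pics/{n}0.png",im[...,::-1]);print(n,c)
    for l in ["module","wide_module","panel","stand","clip"]:
        print(l,[(d["score"],d["point"]) for d in robot.spot_in(n,l)][:3])
E
```

```text
pics
{'time': 0.0, 'qpos': array([ 1.07997628e+00,  3.42718140e-01,  1.52502885e+00,  1.82005611e-06,
        1.27536218e+00, -1.45998316e-01]), 'qvel': array([-0.00028429, -0.00092282, -0.00085524, -0.00087028,  0.00047197,
        0.00068457]), 'joint_efforts': array([-3.59577016e-04, -4.31243455e+01, -2.44218367e+01,  7.17697316e-02,
        5.57684444e-02, -5.84697295e-05]), 'tool_pos': array([0.17725155, 0.4937463 , 0.2260432 ]), 'tool_rot': array([-1.71794227,  1.56927981, -2.06276453]), 'contact_force': array([ 0.04750655,  0.31145276, -0.4967302 ]), 'torque': array([-0.0475047 , -0.06231076, -0.02271267]), 'opening': 0.09167887639317912}
scene {'mtx': array([[389.32175192,   0.        , 254.51128242],
       [  0.        , 389.32175192, 191.5122821 ],
       [  0.        ,   0.        ,   1.        ]]), 'view': array([[ 0.60077463, -0.79941781, -0.00100766, -0.27722001],
       [ 0.60358092,  0.45277301,  0.65626723, -0.370851  ],
       [-0.52417547, -0.3948769 ,  0.75452787, -0.96757951],
       [ 0.        ,  0.        ,  0.        ,  1.        ]])}
module [(0.56, [266.8, 
[... 616 characters left out ...]
0.79, [192.0, 205.4]), (0.63, [259.0, 227.9])]
stand [(0.6, [193.1, 206.3]), (0.51, [288.6, 219.6])]
clip [(0.57, [287.1, 217.2])]
wrist {'mtx': array([[322.63797838,   0.        , 256.01745143],
       [  0.        , 322.63797838, 194.59858641],
       [  0.        ,   0.        ,   1.        ]]), 'view': array([[ 3.37016844e-01,  9.41498532e-01,  4.00641987e-04,
        -5.24508970e-01],
       [-9.11184717e-01,  3.26272828e-01, -2.51571965e-01,
         3.35585005e-02],
       [-2.36985355e-01,  8.44189311e-02,  9.67838512e-01,
        -3.88290151e-01],
       [ 0.00000000e+00,  0.00000000e+00,  0.00000000e+00,
         1.00000000e+00]])}
module []
wide_module []
panel []
stand []
clip []
```

View pics/scene0.png

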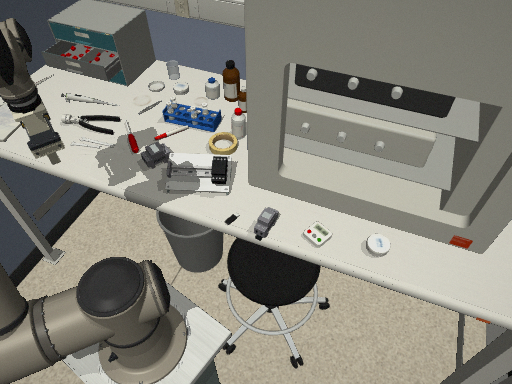

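View pics/top0.png

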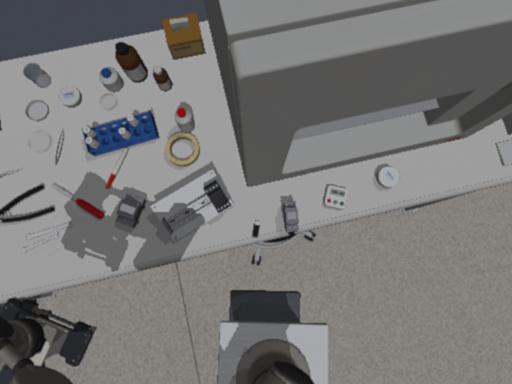

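View pics/wrist0.png

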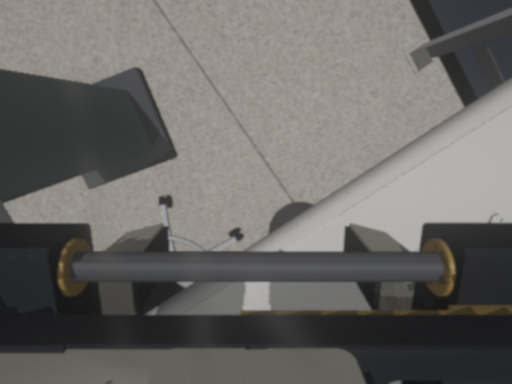

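```bash
python3 - <<'E'
import cv2
a=cv2.imread("pics/top0.png")[140:290,90:350]
cv2.imwrite("pics/top0z.png",cv2.resize(a,None,fx=3,fy=3,interpolation=cv2.INTER_CUBIC))
a=cv2.imread("pics/scene0.png")[90:290,100:350]
cv2.imwrite("pics/scene0z.png",cv2.resize(a,None,fx=3,fy=3,interpolation=cv2.INTER_CUBIC))
E
```

```text
(no output)
```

View pics/top0z.png

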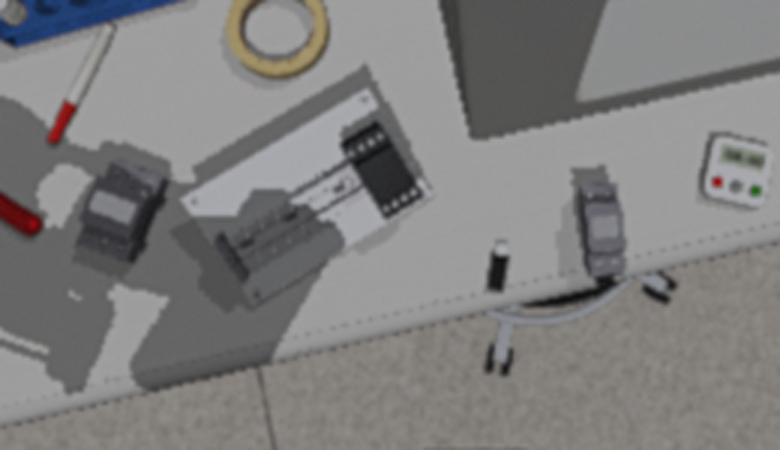

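View pics/scene0z.png

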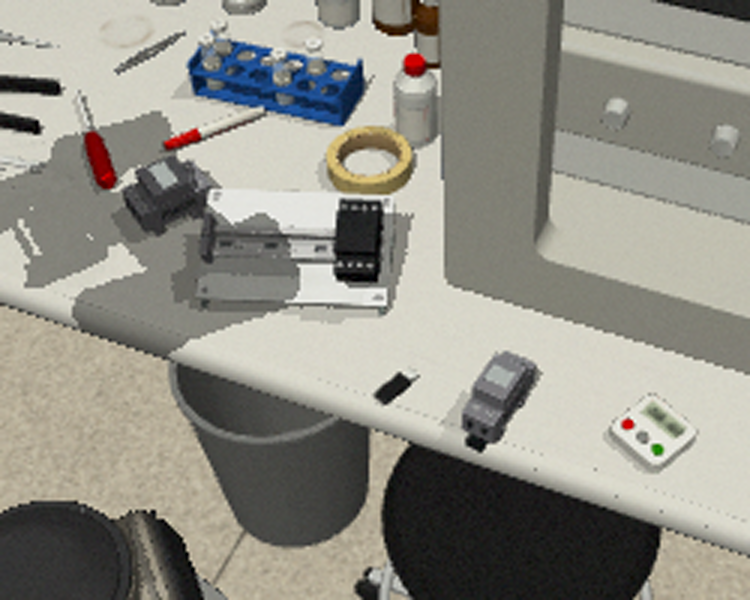

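```bash
cat > h.py <<'E'
import numpy as np, cv2
from scipy.spatial.transform import Rotation as R
from cell import robot
def ray(c,p):
    K,V=c["mtx"],c["view"]
    d=np.linalg.inv(K)@[p[0],p[1],1]; d=np.array([d[0],-d[1],-d[2]])
    Rm=V[:3,:3]; return -Rm.T@V[:3,3], Rm.T@d
def onz(c,p,z):
    o,d=ray(c,p); return o+d*(z-o[2])/d[2]
def proj(c,P):
    P=np.atleast_2d(P); q=P@c["view"][:3,:3].T+c["view"][:3,3]
    q=q*[1,-1,-1]; q=q@c["mtx"].T; return q[:,:2]/q[:,2:]
def panelT(x,y,yaw):
    Rm=R.from_euler('z',yaw).as_matrix()@R.from_euler('y',-np.radians(24)).as_matrix()
    return Rm,np.array([x,y,0.045])
def overlay(im,c,polys,fn,crop=None,s=3):
    x0,y0,x1,y1=crop
    a=cv2.resize(im[y0:y1,x0:x1,::-1],None,fx=s,fy=s,interpolation=cv2.INTER_CUBIC)
    for P,col in polys:
        q=((proj(c,P)-[x0,y0]+.5)*s).astype(int)
        cv2.polylines(a,[q.reshape(-1,1,2)],True,col,1)
    cv2.imwrite(fn,a)
E
python3 - <<'E'
from h import *
ct=robot.get_calibration("top"); cs=robot.get_calibration("scene")
print("mod top z60", onz(ct,(290.4,216.5),.06), "scene",onz(cs,(266.8,218),.06))
f=lambda p,z:onz(ct,(90+p[0]/3,140+p[1]/3),z).round(4)
g=lambda p,z:onz(cs,(100+p[0]/3,90+p[1]/3),z).round(4)
print("module base corners z.042 top:",f((582,180),.042),f((612,178),.042),f((622,275),.042),f((588,280),.042))
# panel corners top: far-left,(180,198) far right (372,86) near right(433,190) near-left(252,308)
up=.045+.065*np.sin(np.radians(24)); lo=.045-.065*np.sin(np.radians(24))
print("panel top", f((180,198),up),f((372,86),up),f((433,190),lo),f((252,308),lo))
print("panel scene", g((207,188),up),g((397,197),up),g((388,312),lo),g((197,300),lo))
E
```

```text
mod top z60 [ 0.45867306 -0.03819615  0.06      ] scene [ 0.45686524 -0.04862593  0.06      ]
module base corners z.042 top: [ 0.5097 -0.02    0.042 ] [ 0.5127 -0.05    0.042 ] [ 0.4163 -0.0612  0.042 ] [ 0.4103 -0.0277  0.042 ]
panel top [0.4751 0.3691 0.0714] [0.5918 0.1907 0.0714] [0.4981 0.1295 0.0186] [0.374  0.3042 0.0186]
panel scene [0.4755 0.3701 0.0714] [0.592  0.1906 0.0714] [0.489  0.1225 0.0186] [0.3777 0.2995 0.0186]
```

```bash
cat >> h.py <<'E'
def modpolys(x,y,yaw,z0=0.):
    Rm=R.from_euler('z',yaw).as_matrix(); t=np.array([x,y,z0])
    w=lambda L:np.array(L)/1000@Rm.T+t
    return [(w([[-45,-18,42],[45,-18,42],[45,18,42],[-45,18,42]]),(0,255,0)),
     (w([[-24,-18,60],[24,-18,60],[24,18,60],[-24,18,60]]),(0,0,255)),
     (w([[-45,-18,12],[45,-18,12],[45,18,12],[-45,18,12]]),(255,255,0))]
def panpolys(x,y,yaw,d=0.):
    Rm,t=panelT(x,y,yaw); w=lambda L:np.array(L)/1000@Rm.T+t
    f=17.5+d; l=f-35
    return [(w([[-65,-105,0],[65,-105,0],[65,105,0],[-65,105,0]]),(0,255,0)),
     (w([[f,-50,24],[f,84,24],[f-6.5,84,24],[f-6.5,-50,24]]),(0,0,255)),
     (w([[l,-50,24],[l,84,24],[l+6.5,84,24],[l+6.5,-50,24]]),(255,0,255))]
E
cat > ov.py <<'E'
from h import *
import sys
m=(0.4605,-0.0395,np.radians(6)); p=(0.4835,0.249,np.radians(-57+90))
for n,crop in (("top",(90,140,350,290)),("scene",(100,90,350,290))):
    c=robot.get_calibration(n); im=cv2.imread(f"pics/{n}0.png")[...,::-1]
    overlay(im,c,modpolys(*m)+panpolys(*p),f"pics/{n}_ov1.png",crop)
E
python3 ov.py
```

```text
(no output)
```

View pics/top_ov1.png

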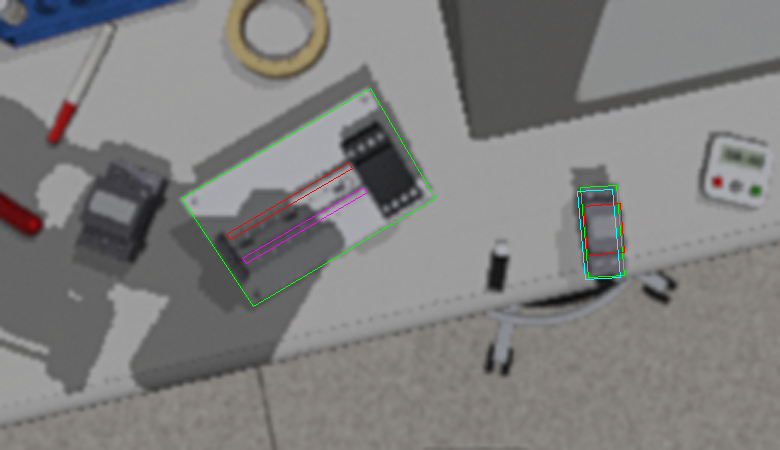

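View pics/scene_ov1.png

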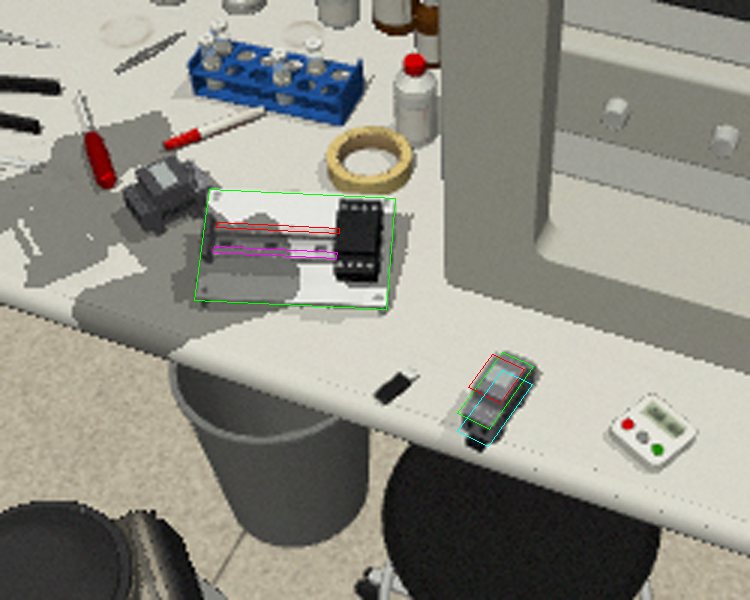

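```bash
cat >> h.py <<'E'
def plan(target,yawy,n,turn_rows=None):
    """target TCP; yawy: desired world heading (deg) of tool y (mod 180 chosen nearest). prints rows"""
    s=robot.observe(); p=s["tool_pos"]; Rm=R.from_euler('xyz',s["tool_rot"]).as_matrix()
    h=np.degrees(np.arctan2(Rm[1,1],Rm[0,1]))
    if yawy is None: dt=0
    else:
        dt=-(yawy-h)   # tool x down: turn + about down = heading decreases
        dt=(dt+90)%180-90
    # turn of +a about tool x changes heading by -a if x down
    rows=[]; rot=dt/n; Rc=Rm.copy(); D=(np.array(target)-p)/n
    for i in range(n):
        d=Rc.T@D; rows.append([round(float(v),4) for v in d]+[round(float(rot),2)])
        Rc=Rc@R.from_euler('x',rot,degrees=True).as_matrix()
    return rows,h,dt
E
python3 - <<'E'
from h import *
s=robot.observe();Rm=R.from_euler('xyz',s["tool_rot"]).as_matrix();print(Rm.round(3))
c=robot.get_calibration("wrist");o,d=ray(c,(256,195));print("cam in tool",Rm.T@(o-s["tool_pos"]),"look",Rm.T@d)
# tool y candidates for module: heading 96
for yw in (96,):
    rows,h,dt=plan((0.46,-0.042,0.2),yw,10);print(h,dt);
    for r in rows:print(r)
    rows,h,dt=plan((0.46,-0.042,0.2),yw,14);print(h,dt);
    for r in rows:print(r)
E
```

```text
[[ 0.     0.338  0.941]
 [ 0.     0.941 -0.338]
 [-1.     0.    -0.   ]]
cam in tool [-0.15770894 -0.00072291 -0.06570358] look [9.67517075e-01 5.15192717e-04 2.52808220e-01]
70.24583417608295 -25.75416582391705
[0.0027, -0.0409, 0.0447, -2.58]
[0.0027, -0.0429, 0.0428, -2.58]
[0.0027, -0.0448, 0.0409, -2.58]
[0.0027, -0.0465, 0.0388, -2.58]
[0.0027, -0.0482, 0.0367, -2.58]
[0.0027, -0.0498, 0.0345, -2.58]
[0.0027, -0.0513, 0.0322, -2.58]
[0.0027, -0.0527, 0.0299, -2.58]
[0.0027, -0.054, 0.0275, -2.58]
[0.0027, -0.0552, 0.025, -2.58]
70.24583417608295 -25.75416582391705
[0.0019, -0.0292, 0.0319, -1.84]
[0.0019, -0.0302, 0.031, -1.84]
[0.0019, -0.0312, 0.03, -1.84]
[0.0019, -0.0322, 0.029, -1.84]
[0.0019, -0.0331, 0.0279, -1.84]
[0.0019, -0.034, 0.0269, -1.84]
[0.0019, -0.0348, 0.0258, -1.84]
[0.0019, -0.0356, 0.0246, -1.84]
[0.0019, -0.0364, 0.0235, -1.84]
[0.0019, -0.0371, 0.0223, -1.84]
[0.0019, -0.0378, 0.0211, -1.84]
[0.0019, -0.0385, 0.0199, -1.84]
[0.0019, -0.0391, 0.0186, -1.84]
[0.0019, -0.0397, 0.0174, -1.84]
```

```bash
python3 - <<'E'
from h import *
rows,h,dt=plan((0.54,-0.032,0.22),96,14)
for r in rows:print(r)
E
```

```text
[0.0005, -0.0266, 0.0371, -1.84]
[0.0005, -0.0278, 0.0362, -1.84]
[0.0005, -0.0289, 0.0353, -1.84]
[0.0005, -0.0301, 0.0343, -1.84]
[0.0005, -0.0311, 0.0334, -1.84]
[0.0005, -0.0322, 0.0323, -1.84]
[0.0005, -0.0332, 0.0313, -1.84]
[0.0005, -0.0342, 0.0302, -1.84]
[0.0005, -0.0352, 0.0291, -1.84]
[0.0005, -0.0361, 0.028, -1.84]
[0.0005, -0.037, 0.0268, -1.84]
[0.0005, -0.0378, 0.0256, -1.84]
[0.0005, -0.0386, 0.0244, -1.84]
[0.0005, -0.0394, 0.0231, -1.84]
```

```bash
python3 - <<'E'
from h import *
c=robot.get_calibration("scene");
for p in [(250,187),(350,217),(460,250),(248,150)]: print(p,onz(c,p,0))
c=robot.get_calibration("top");
for p in [(247,186),(330,170)]: print(p,onz(c,p,0),onz(c,p,0.5))
E
```

```text
(250, 187) [0.56620681 0.09762144 0.        ]
(350, 217) [ 0.65419759 -0.22941633  0.        ]
(460, 250) [ 0.73888483 -0.54417572  0.        ]
(248, 150) [0.70560356 0.2132367  0.        ]
(247, 186) [0.55660248 0.09326684 0.        ] [0.46216246 0.0824589  0.5       ]
(330, 170) [ 0.61692281 -0.1675163   0.        ] [ 0.49592661 -0.06351383  0.5       ]
```

```bash
python3 - <<'E'
from h import *
rows,h,dt=plan((0.47,-0.042,0.215),96,14)
for r in rows:print(r)
E
```

```text
[0.0008, -0.029, 0.0326, -1.84]
[0.0008, -0.03, 0.0317, -1.84]
[0.0008, -0.031, 0.0307, -1.84]
[0.0008, -0.032, 0.0297, -1.84]
[0.0008, -0.0329, 0.0286, -1.84]
[0.0008, -0.0338, 0.0276, -1.84]
[0.0008, -0.0347, 0.0265, -1.84]
[0.0008, -0.0355, 0.0253, -1.84]
[0.0008, -0.0363, 0.0242, -1.84]
[0.0008, -0.0371, 0.023, -1.84]
[0.0008, -0.0378, 0.0218, -1.84]
[0.0008, -0.0385, 0.0206, -1.84]
[0.0008, -0.0391, 0.0193, -1.84]
[0.0008, -0.0397, 0.0181, -1.84]
```

{"op": "play_rows", "data": {"moves": [[[0.001,-0.029,0.0326,-1.8,1],[0.001,-0.03,0.0317,-1.8,1],[0.001,-0.031,0.0307,-1.8,1],[0.001,-0.032,0.0297,-1.8,1],[0.001,-0.033,0.0286,-1.8,1],[0.001,-0.034,0.0276,-1.8,1],[0.001,-0.0347,0.0265,-1.8,1],[0.001,-0.0355,0.0253,-1.8,1],[0.001,-0.0363,0.0242,-1.8,1],[0.001,-0.0371,0.023,-1.8,1]]]}}

```text
time: 1.9
tool_pos: [0.3935, 0.1027, 0.2169]
tool_rot: [0.646, 1.563, 0.639]
contact_force: [1.1, 0.5, 0.2]
opening: 0.0918
```

```bash
python3 - <<'E'
from h import *
rows,h,dt=plan((0.47,-0.042,0.215),96,6)
print(h,robot.observe()["tool_pos"])
for r in rows:print(r)
E
```

```text
89.56956055530156 [0.3935193  0.10265391 0.2169072 ]
[0.0003, -0.024, 0.0129, -1.07]
[0.0003, -0.0243, 0.0125, -1.07]
[0.0003, -0.0245, 0.012, -1.07]
[0.0003, -0.0247, 0.0116, -1.07]
[0.0003, -0.0249, 0.0111, -1.07]
[0.0003, -0.0251, 0.0106, -1.07]
```

{"op": "play_rows", "data": {"moves": [[[0.0,-0.024,0.013,-1.1,1],[0.0,-0.024,0.0125,-1.1,1],[0.0,-0.0245,0.012,-1.1,1],[0.0,-0.0247,0.0116,-1,1],[0.0,-0.02,0.009,-1,1],[0.0,-0.015,0.008,-1,1],[0.0,-0.01,0.005,0,1],[0.0,-0.005,0,0,1],[0,0,0,0,1],[0,0,0,0,1]]]}}

```text
time: 2.9
tool_pos: [0.4751, -0.0532, 0.2173]
tool_rot: [0.345, 1.562, 0.443]
contact_force: [-0.1, 0.6, 0.5]
opening: 0.092
```

```bash
python3 - <<'E'
from h import *
s=robot.observe();print(s["time"],s["tool_pos"],s["tool_rot"])
c=robot.get_calibration("wrist");im=robot.read_camera("wrist")
cv2.imwrite("pics/wrist1.png",im[...,::-1])
np.savez("w1.npz",mtx=c["mtx"],view=c["view"])
overlay(im,c,modpolys(0.4605,-0.0425,np.radians(6)),"pics/wrist1ov.png",(120,60,390,260),2.8)
E
```

```text
2.9 [ 0.47506478 -0.05316275  0.21726293] [0.34463767 1.56159101 0.4428276 ]
```

View pics/wrist1ov.png

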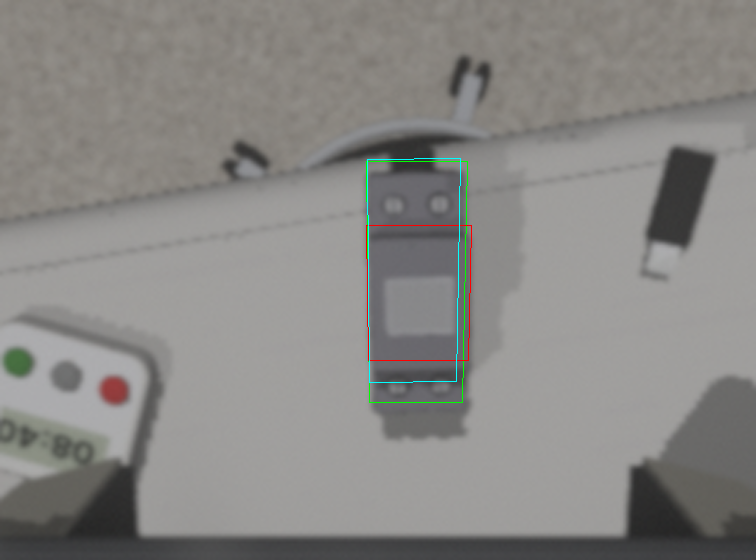

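```bash
python3 - <<'E'
from h import *
z=np.load("w1.npz");c={"mtx":z["mtx"],"view":z["view"]};im=cv2.imread("pics/wrist1.png")[...,::-1]
print(plan((0,0,0),96,1)[1])
overlay(im,c,modpolys(0.4635,-0.0425,np.radians(5.0)),"pics/wrist1ov2.png",(230,105,310,225),5)
E
```

```text
95.6439923281056
```

View pics/wrist1ov2.png

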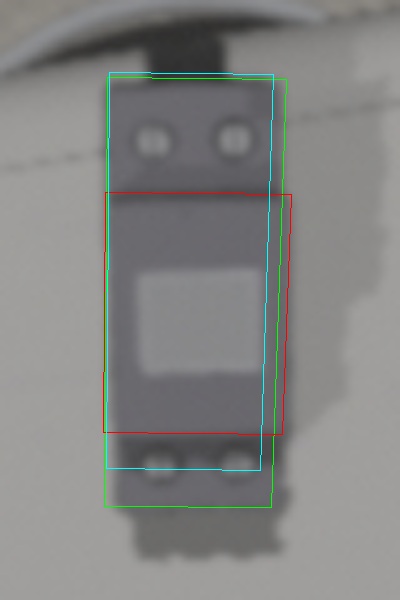

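```bash
python3 - <<'E'
from h import *
z=np.load("w1.npz");c={"mtx":z["mtx"],"view":z["view"]};im=cv2.imread("pics/wrist1.png")[...,::-1]
overlay(im,c,modpolys(0.4637,-0.0433,np.radians(7.0)),"pics/wrist1ov3.png",(230,105,310,225),5)
E
```

```text
(no output)
```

View pics/wrist1ov3.png

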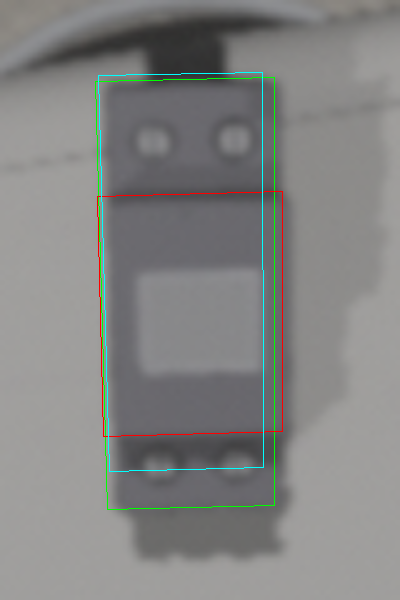

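```bash
python3 - <<'E'
from h import *
rows,h,dt=plan((0.4637,-0.042,0.028),96.3,1);print(rows)
s=robot.observe();print(R.from_euler('xyz',s["tool_rot"]).as_matrix().round(4))
E
```

```text
[[0.1892, 0.0115, -0.0118, -0.66]]
[[ 0.0083 -0.0983  0.9951]
 [ 0.0039  0.9951  0.0983]
 [-1.      0.0031  0.0087]]
```

{"op": "play_rows", "data": {"moves": [[[0.005,0.0115,-0.0118,-0.7,1],[0.02,0,0,0,1],[0.03,0,0,0,1],[0.03,0,0,0,1],[0.03,0,0,0,1],[0.03,0,0,0,1],[0.02,0,0,0,0.8],[0.014,0,0,0,0.4],[0.005,0,0,0,0.4],[0,0,0,0,0.4]]]}}

```text
time: 3.95
tool_pos: [0.4634, -0.0352, 0.0303]
tool_rot: [0.099, 1.555, 0.218]
contact_force: [0.2, 0.2, 0.1]
opening: 0.0662
```

```bash
python3 - <<'E'
from h import *
s=robot.observe();print(s)
rows,h,dt=plan((0.4637,-0.042,0.028),96.3,1);print(rows,h)
E
```

```text
{'time': 3.95, 'qpos': array([-0.24573724,  0.49959052,  1.93539449,  0.01088121,  0.69275158,
       -1.94409209]), 'qvel': array([ 0.00832366, -0.00617361,  0.00139432,  0.00162613,  0.00580886,
        0.00410794]), 'joint_efforts': array([-9.43488744e-02, -4.06718338e+01, -1.45241386e+01, -1.87071122e-02,
       -1.59470444e-01, -2.55761726e-03]), 'tool_pos': array([ 0.4633755 , -0.03517227,  0.0302866 ]), 'tool_rot': array([0.09908182, 1.55526935, 0.21831546]), 'contact_force': array([0.15940482, 0.21227018, 0.07658641]), 'torque': array([0.02489284, 0.04798974, 0.01783937]), 'opening': 0.06616964246832897}
[[0.0023, -0.0068, -0.0005, 0.53]] 96.83226396608714
```

{"op": "play_rows", "data": {"moves": [[[0.002,-0.0065,0,0.5,0.4],[0,0,0,0,0.3],[0,0,0,0,0.1],[0,0,0,0,-0.1],[0,0,0,0,-0.4],[0,0,0,0,-0.6],[0,0,0,0,-0.6],[0,0,0,0,-0.6],[0,0,0,0,-0.6],[0,0,0,0,-0.6]]], "grip_force": 35}}

```text
time: 4.95
tool_pos: [0.4661, -0.0424, 0.0313]
tool_rot: [-0.02, 1.55, 0.09]
contact_force: [-0.5, -0.0, -0.4]
opening: 0.036
```

```bash
python3 - <<'E'
from h import *
rows,h,dt=plan((0.4637,-0.042,0.028),96.3,1);print(rows,h)
s=robot.observe();print(s["tool_pos"],s["contact_force"]);print(R.from_euler('xyz',s["tool_rot"]).as_matrix().round(4))
E
```

```text
[[0.0032, 0.0006, -0.0024, 0.01]] 96.31031373391522
[ 0.46608012 -0.04236002  0.03127254] [-0.4767441  -0.00671498 -0.36039224]
[[ 2.080e-02 -1.099e-01  9.937e-01]
 [ 1.900e-03  9.939e-01  1.099e-01]
 [-9.998e-01 -4.000e-04  2.090e-02]]
```

```bash
cat > grasp.py <<'E'
from h import *
# module in tool at grasp
s=dict(tool_pos=np.array([0.46608,-0.04236,0.03127]),tool_rot=None)
Rt=np.array([[2.080e-02,-1.099e-01,9.937e-01],[1.9e-03,9.939e-01,1.099e-01],[-9.998e-01,-4e-4,2.09e-02]])
Rm=R.from_euler('z',np.radians(6.3)).as_matrix(); tm=np.array([0.4637,-0.042,0.])
Rtm=Rt.T@Rm; ttm=Rt.T@(tm-s["tool_pos"]); ttm[1]=0.0
def modpose(st=None):
    st=st or robot.observe()
    A=R.from_euler('xyz',st["tool_rot"]).as_matrix()
    return A@Rtm, A@ttm+st["tool_pos"]
def inpanel(p,st=None):
    "module pose in panel frame: rotation angle foot-raise deg, yaw err, key points mm"
    Rp,tp=panelT(*p); M,t=modpose(st)
    Q=Rp.T@M; w=lambda v:(Rp.T@(M@(np.array(v)/1000)+t-tp)*1000).round(2)
    raise_=np.degrees(np.arctan2(-Q[2,0],Q[0,0])); yaw=np.degrees(np.arctan2(Q[1,0],Q[0,0]))
    roll=np.degrees(np.arctan2(Q[2,1],Q[2,2]))
    return dict(raise_=raise_.round(2),yaw=yaw.round(2),roll=roll.round(2),origin=w([0,0,0]),wall=w([18,0,9.1]),corner=w([28,0,0]))
E
python3 - <<'E'
from grasp import *
print(ttm,Rtm.round(3))
rows,h,dt=plan((0.42,.10,.2),108,8)
for r in rows: print(r)
E
```

```text
[ 0.03121493  0.         -0.00297898] [[ 0.021 -0.    -1.   ]
 [-0.     1.    -0.   ]
 [ 1.     0.     0.021]]
[-0.0212, 0.0183, -0.0033, -1.46]
[-0.0212, 0.0184, -0.0029, -1.46]
[-0.0212, 0.0185, -0.0024, -1.46]
[-0.0212, 0.0185, -0.0019, -1.46]
[-0.0212, 0.0186, -0.0014, -1.46]
[-0.0212, 0.0186, -0.001, -1.46]
[-0.0212, 0.0186, -0.0005, -1.46]
[-0.0212, 0.0186, -0.0, -1.46]
```

{"op": "play_rows", "data": {"moves": [[[-0.01,0,0,0,-0.6],[-0.02,0,0,0,-0.6],[-0.025,0.01,-0.004,-1,-0.6],[-0.03,0.02,-0.004,-2,-0.6],[-0.03,0.025,-0.003,-2,-0.6],[-0.025,0.025,-0.002,-2,-0.6],[-0.015,0.025,-0.001,-2,-0.6],[-0.01,0.02,0,-2,-0.6],[-0.004,0.02,0,-1,-0.6],[0,0.015,0.005,-1,-0.6]]]}}

```text
time: 5.95
tool_pos: [0.4153, 0.1169, 0.2121]
tool_rot: [-0.159, 1.548, 0.182]
contact_force: [-0.1, -0.1, -2.2]
opening: 0.036
```

```bash
python3 - <<'E'
from h import *
print(robot.observe()["tool_pos"])
rows,h,dt=plan((0.50,.262,.21),123,8);print(h,dt)
for r in rows: print(r)
E
```

```text
[0.41531606 0.11690311 0.21205459]
109.57543176680954 -13.424568233190456
[0.0006, 0.0135, 0.016, -1.68]
[0.0006, 0.0131, 0.0164, -1.68]
[0.0006, 0.0126, 0.0168, -1.68]
[0.0006, 0.0121, 0.0172, -1.68]
[0.0006, 0.0116, 0.0175, -1.68]
[0.0006, 0.0111, 0.0178, -1.68]
[0.0006, 0.0105, 0.0182, -1.68]
[0.0006, 0.01, 0.0185, -1.68]
```

Lifted, with about 2 N of module weight showing. On to the stand.

{"op": "play_rows", "data": {"moves": [[[0.001,0.0135,0.016,-1.7,-0.6],[0.001,0.013,0.0164,-1.7,-0.6],[0.001,0.0126,0.0168,-1.7,-0.6],[0.001,0.012,0.0172,-1.7,-0.6],[0.001,0.0116,0.0175,-1.7,-0.6],[0.001,0.011,0.0178,-1.7,-0.6],[0.0,0.009,0.017,-1.6,-0.6],[0.0,0.005,0.01,-1,-0.6],[0,0,0.004,0,-0.6],[0,0,0,0,-0.6]]]}}

```text
time: 6.95
tool_pos: [0.496, 0.2607, 0.2136]
tool_rot: [-0.418, 1.548, 0.16]
contact_force: [0.7, -0.5, -1.4]
opening: 0.0358
```

```bash
python3 - <<'E'
from grasp import *
s=robot.observe();print(s["time"],s["tool_pos"],s["contact_force"])
p=(0.4835,0.249,np.radians(33))
print(inpanel(p))
c=robot.get_calibration("wrist");im=robot.read_camera("wrist")
cv2.imwrite("pics/wrist2.png",im[...,::-1])
np.savez("w2.npz",mtx=c["mtx"],view=c["view"])
overlay(im,c,panpolys(*p),"pics/wrist2ov.png",(0,0,512,384),1.5)
E
```

```text
6.95 [0.49603132 0.26074941 0.21364711] [ 0.65534335 -0.52604073 -1.40023131]
{'raise_': np.float64(24.02), 'yaw': np.float64(0.1), 'roll': np.float64(-0.46), 'origin': array([ 69.19,   2.74, 119.58]), 'wall': array([ 89.33,   2.85, 120.56]), 'corner': array([ 94.76,   2.79, 108.18])}
```

View pics/wrist2ov.png

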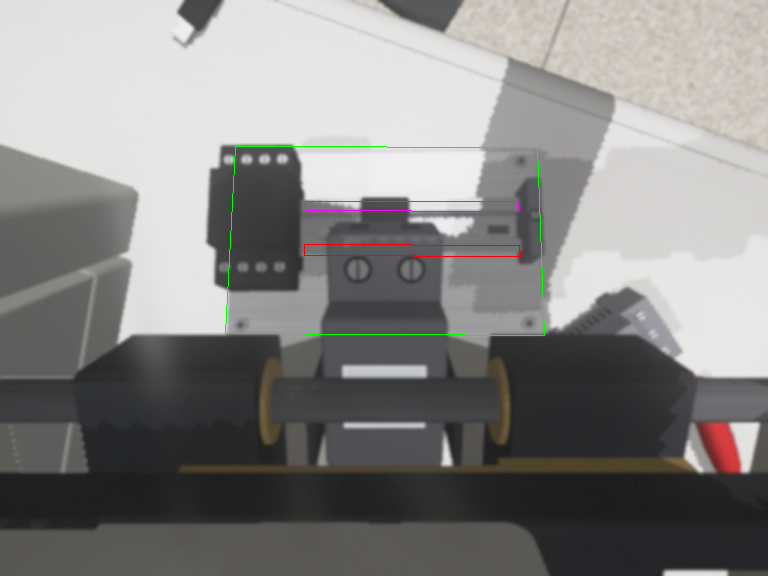

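```bash
python3 - <<'E'
from h import *
z=np.load("w2.npz");c={"mtx":z["mtx"],"view":z["view"]};im=cv2.imread("pics/wrist2.png")[...,::-1]
p=(0.4835,0.249,np.radians(33))
im2=np.clip(im.astype(float)*1.6,0,255).astype(np.uint8)
overlay(im2,c,[],"pics/w2z.png",(275,90,375,230),4)
overlay(im2,c,panpolys(*p,-3),"pics/w2zo.png",(275,90,375,230),4)
a=cv2.imread("pics/w2z.png");b=cv2.imread("pics/w2zo.png");cv2.imwrite("pics/w2zz.png",np.hstack([a,b]))
E
```

View pics/w2zz.png

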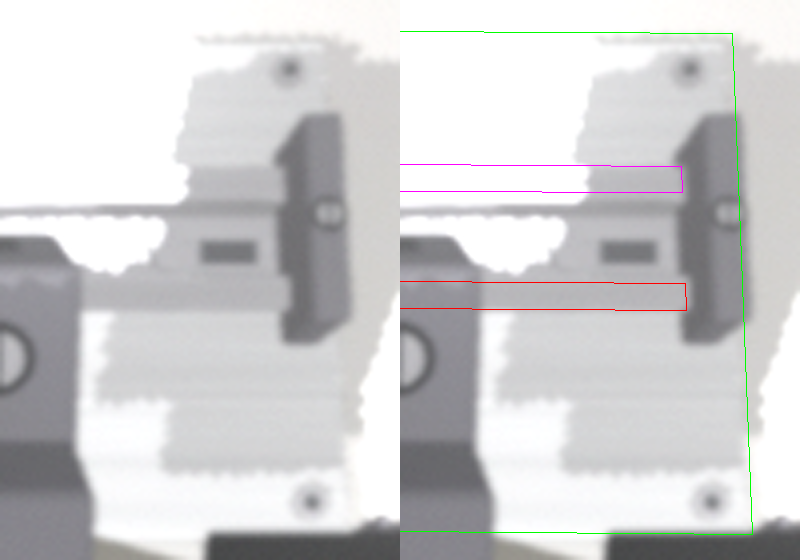

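```bash
cat >> grasp.py <<'E'
P=(0.4835,0.249,np.radians(33))
def todelta(target_wall,st=None):
    "tool-axes shift (m) to bring the wall point to the panel coords (mm)"
    st=st or robot.observe(); i=inpanel(P,st); Rp,tp=panelT(*P)
    d=Rp@((np.array(target_wall)-i["wall"])/1000)
    A=R.from_euler('xyz',st["tool_rot"]).as_matrix()
    return (A.T@d).round(4), d.round(4), i
E
python3 - <<'E'
from grasp import *
up=30*np.sin(np.radians(24)),30*np.cos(np.radians(24))
print(todelta((24.5+up[0],17,22+up[1])))
E
```

```text
(array([ 0.0859,  0.015 , -0.0205]), array([-0.0235,  0.0017, -0.0864]), {'raise_': np.float64(24.04), 'yaw': np.float64(0.09), 'roll': np.float64(-0.46), 'origin': array([ 68.87,   2.67, 119.7 ]), 'wall': array([ 89.02,   2.78, 120.68]), 'corner': array([ 94.44,   2.71, 108.3 ])})
```

{"op": "play_rows", "data": {"moves": [[[0.004,0.002,-0.003,0,-0.6],[0.01,0.003,-0.004,0,-0.6],[0.014,0.003,-0.004,0,-0.6],[0.016,0.003,-0.004,0,-0.6],[0.016,0.003,-0.003,0,-0.6],[0.014,0.001,-0.002,0,-0.6],[0.008,0,0,0,-0.6],[0.003,0,0,0,-0.6],[0,0,0,0,-0.6],[0,0,0,0,-0.6]]]}}

```text
time: 8.0
tool_pos: [0.4665, 0.258, 0.1225]
tool_rot: [-0.489, 1.552, 0.084]
contact_force: [-0.7, -0.4, -1.7]
opening: 0.0357
```

```bash
python3 - <<'E'
from grasp import *
s=robot.observe();print(s["time"],s["contact_force"],s["torque"])
print(todelta((24.5,17,22)))
E
```

```text
8.0 [-0.67854037 -0.44580171 -1.67735104] [0.0880247  0.07691366 0.02233468]
(array([0.0253, 0.0007, 0.0068]), array([ 0.0058,  0.0044, -0.0252]), {'raise_': np.float64(24.26), 'yaw': np.float64(-0.26), 'roll': np.float64(-0.58), 'origin': array([ 7.99, 16.51, 47.07]), 'wall': array([28.14, 16.51, 47.97]), 'corner': array([33.52, 16.39, 35.56])})
```

{"op": "play_rows", "data": {"moves": [[[0,0,0.003,0,-0.6],[0.001,0,0.003,0,-0.6],[0.003,0.0005,0.001,0,-0.6],[0.004,0,0,0,-0.6],[0.004,0,0,0,-0.6],[0.004,0,0,0,-0.6],[0.003,0,0,0,-0.6],[0.003,0,0,0,-0.6],[0.001,0,0,0,-0.6],[0,0,0,0,-0.6]]]}}

```text
time: 9.0
tool_pos: [0.4742, 0.2629, 0.0988]
tool_rot: [-0.452, 1.55, 0.12]
contact_force: [0.1, -0.2, -1.8]
opening: 0.0358
```

```bash
python3 - <<'E'
from grasp import *
s=robot.observe();print(s["time"],s["contact_force"],s["torque"])
print(todelta((24.5,17,22)))
E
```

```text
9.0 [ 0.09640461 -0.16532362 -1.82453273] [ 0.04970297 -0.00328986 -0.01741157]
(array([ 0.0015,  0.0005, -0.002 ]), array([-0.002 , -0.0006, -0.0015]), {'raise_': np.float64(24.11), 'yaw': np.float64(-0.27), 'roll': np.float64(-0.62), 'origin': array([ 6.79, 16.47, 21.64]), 'wall': array([26.94, 16.48, 22.59]), 'corner': array([32.35, 16.35, 10.2 ])})
```

{"op": "play_rows", "data": {"moves": [[[0.0007,0,-0.0008,0,-0.6],[0.0006,0,-0.0008,0,-0.6],[0.0004,0,-0.0008,0,-0.6],[0.0004,0,-0.0008,0,-0.6],[0.0004,0,-0.0008,0,-0.6],[0.0003,0,-0.0007,0,-0.6],[0.0003,0,-0.0007,0,-0.6],[0.0003,0,-0.0007,0,-0.6],[0.0002,0,-0.0005,0,-0.6],[0,0,0,0,-0.6]]]}}

```text
time: 10.0
tool_pos: [0.4687, 0.2592, 0.0954]
tool_rot: [-0.434, 1.548, 0.138]
contact_force: [0.2, 0.6, -2.6]
opening: 0.0358
```

```bash
python3 - <<'E'
from grasp import *
s=robot.observe();print(s["time"],s["contact_force"],s["torque"])
print(todelta((14.5,17,22)))
E
```

```text
10.0 [ 0.24762339  0.62821869 -2.64605989] [ 0.11743692  0.00346065 -0.00041566]
(array([ 0.0022,  0.0006, -0.0045]), array([-0.0041, -0.0019, -0.0023]), {'raise_': np.float64(24.01), 'yaw': np.float64(-0.26), 'roll': np.float64(-0.63), 'origin': array([-0.61, 16.37, 21.25]), 'wall': array([19.53, 16.38, 22.24]), 'corner': array([24.96, 16.25,  9.85])})
```

{"op": "play_rows", "data": {"moves": [[[0.0004,0,-0.0005,0,-0.6],[0.0003,0,-0.0005,0,-0.6],[0.0003,0,-0.0005,0,-0.6],[0.0002,0,-0.0005,0,-0.6],[0.0002,0,-0.0005,0,-0.6],[0.0002,0,-0.0005,0,-0.6],[0.0002,0,-0.0004,0,-0.6],[0.0002,0,-0.0004,0,-0.6],[0,0,0,0,-0.6],[0,0,0,0,-0.6]]]}}

```text
time: 11.0
tool_pos: [0.4657, 0.2572, 0.0933]
tool_rot: [-0.419, 1.547, 0.153]
contact_force: [0.3, 0.4, -2.8]
opening: 0.0357
```

```bash
python3 - <<'E'
from grasp import *
s=robot.observe();print(s["time"],s["contact_force"],s["torque"])
print(todelta((14.5,17,22)))
E
```

```text
11.0 [ 0.31241219  0.3670885  -2.84738662] [ 0.13798528  0.0061994  -0.00293525]
(array([ 0.0001,  0.0007, -0.0009]), array([-0.0011,  0.0001, -0.0002]), {'raise_': np.float64(23.95), 'yaw': np.float64(-0.27), 'roll': np.float64(-0.64), 'origin': array([-4.75, 16.31, 20.77]), 'wall': array([15.39, 16.32, 21.78]), 'corner': array([20.84, 16.19,  9.4 ])})
```

{"op": "play_rows", "data": {"moves": [[[0.0002,0,-0.0005,0,-0.6],[0.0001,0,-0.0005,0,-0.6],[0.0001,0,-0.0004,0,-0.6],[0.0001,0,-0.0004,0,-0.6],[0.0001,0,-0.0004,0,-0.6],[0.0001,0,-0.0004,0,-0.6],[0,0,0,0,-0.6],[0,0,0,0,-0.6],[0,0,0,0,-0.6],[0,0,0,0,-0.6]]]}}

```text
time: 12.0
tool_pos: [0.4654, 0.257, 0.0932]
tool_rot: [-0.351, 1.542, 0.221]
contact_force: [2.1, 2.5, -3.0]
opening: 0.0357
```

```bash
python3 - <<'E'
from grasp import *
s=robot.observe();print(s["time"],s["contact_force"],s["torque"])
print(todelta((14.5,17,22)))
E
```

```text
12.0 [ 2.12721081  2.5229335  -3.01809738] [ 0.48227925 -0.33354973  0.01855442]
(array([ 0.0001,  0.0007, -0.0007]), array([-0.001 ,  0.0002, -0.0001]), {'raise_': np.float64(23.62), 'yaw': np.float64(-0.27), 'roll': np.float64(-0.66), 'origin': array([-4.94, 16.26, 20.73]), 'wall': array([15.2 , 16.27, 21.85]), 'corner': array([20.71, 16.14,  9.51])})
```

{"op": "play_rows", "data": {"moves": [[[-0.0006,0,0,0,-0.6],[-0.0006,0,0,0,-0.6],[-0.0006,0,0,0,-0.6],[-0.0005,0,0,0,-0.6],[-0.0005,0,0,0,-0.6],[-0.0003,0,0,0,-0.6],[0,0,0,0,-0.6],[0,0,0,0,-0.6],[0,0,0,0,-0.6],[0,0,0,0,-0.6]]]}}

```text
time: 13.0
tool_pos: [0.4654, 0.257, 0.0935]
tool_rot: [-0.349, 1.543, 0.223]
contact_force: [4.2, 2.4, -6.1]
opening: 0.0357
```

```bash
python3 - <<'E'
from grasp import *
s=robot.observe();print(s["time"],s["contact_force"],s["torque"])
print(todelta((14.5,17,22)))
im=robot.read_camera("wrist");cv2.imwrite("pics/wrist3.png",im[...,::-1])
E
```

```text
13.0 [ 4.17086947  2.38311249 -6.05635684] [ 0.59401529 -0.54788689  0.03784377]
(array([ 0.0004,  0.0008, -0.0007]), array([-0.001 ,  0.0003, -0.0004]), {'raise_': np.float64(23.72), 'yaw': np.float64(-0.29), 'roll': np.float64(-0.63), 'origin': array([-4.88, 16.25, 21.01]), 'wall': array([15.26, 16.24, 22.1 ]), 'corner': array([20.76, 16.12,  9.75])})
```

View pics/wrist3.png

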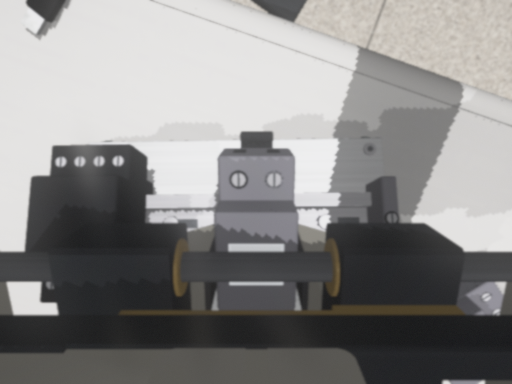

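{"op": "play_rows", "data": {"moves": [[[0,0,0,0,-0.6],[0.0004,0,-0.001,0,-0.6],[0.0004,0,-0.001,0,-0.6],[0.0005,0,-0.001,0,-0.6],[0.0005,0,-0.001,0,-0.6],[0.0005,0,-0.001,0,-0.6],[0.0005,0,-0.001,0,-0.6],[0.0006,0,-0.001,0,-0.6],[0.0006,0,-0.001,0,-0.6],[0,0,0,0,-0.6]]], "grip_force": 8}}

```text
time: 14.05
tool_pos: [0.4581, 0.2521, 0.0903]
tool_rot: [-0.359, 1.543, 0.213]
contact_force: [2.3, 1.5, -2.0]
opening: 0.0361
```

```bash
python3 - <<'E'
from grasp import *
s=robot.observe();print(s["time"],s["contact_force"],s["torque"],s["tool_pos"],s["opening"])
print(inpanel(P))
im=robot.read_camera("wrist");cv2.imwrite("pics/wrist4.png",im[...,::-1])
E
```

```text
14.05 [ 2.26862538  1.45946358 -2.01655757] [ 0.33059315 -0.24767951  0.03134341] [0.45808736 0.25209925 0.09032834] 0.03605730497891874
{'raise_': np.float64(23.68), 'yaw': np.float64(-0.27), 'roll': np.float64(-0.66), 'origin': array([-14.18,  16.14,  21.69]), 'wall': array([ 5.96, 16.15, 22.79]), 'corner': array([11.46, 16.02, 10.45])}
```

View pics/wrist4.png

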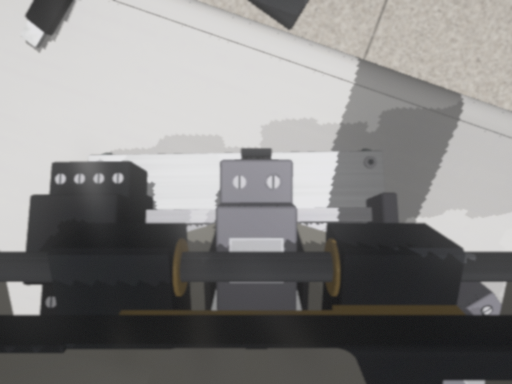

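{"op": "play_rows", "data": {"moves": [[[0.0007,0,-0.0009,0,-0.6],[0.0007,0,-0.0009,0,-0.6],[0.0008,0,-0.0009,0,-0.6],[0.0008,0,-0.0008,0,-0.6],[0.0009,0,-0.0008,0,-0.6],[0.0009,0,-0.0008,0,-0.6],[0.0009,0,-0.0008,0,-0.6],[0.0009,0,-0.0008,0,-0.6],[0,0,0,0,-0.6],[0,0,0,0,-0.6]]]}}

```text
time: 15.1
tool_pos: [0.4527, 0.2483, 0.084]
tool_rot: [-0.363, 1.541, 0.209]
contact_force: [1.7, 0.8, 1.4]
opening: 0.0359
```

```bash
python3 - <<'E'
from grasp import *
s=robot.observe();print(s["time"],s["contact_force"],s["torque"],s["tool_pos"],s["opening"])
print(inpanel(P)["raise_"])
im=robot.read_camera("wrist");im2=robot.read_camera("scene")
a=im[100:300,120:420,::-1];b=cv2.resize(im2[130:210,150:270,::-1],(300,200),interpolation=cv2.INTER_CUBIC)
cv2.imwrite("pics/w5.png",cv2.resize(np.vstack([a,b]),None,fx=1.5,fy=1.5))
E
```

```text
15.1 [1.71705503 0.81136359 1.44500948] [ 0.31163717 -0.19817985  0.02008291] [0.45270087 0.24826352 0.08397332] 0.035864781007080425
23.59
```

View pics/w5.png

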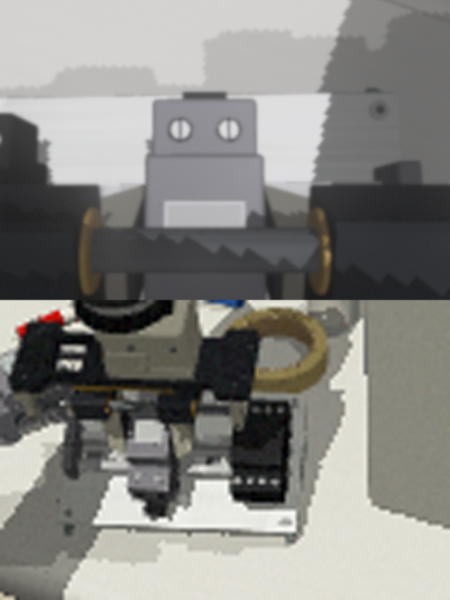

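{"op": "play_rows", "data": {"moves": [[[0,0,0,0,-0.6],[0.0008,0,-0.0006,0,-0.6],[0.001,0,-0.0007,0,-0.6],[0.0012,0,-0.0008,0,-0.6],[0.0014,0,-0.0008,0,-0.6],[0.0016,0,-0.0008,0,-0.6],[0.0018,0,-0.0008,0,-0.6],[0.002,0,-0.0008,0,-0.6],[0,0,0,0,-0.6],[0,0,0,0,-0.6]]], "grip_force": 15}}

```text
time: 16.2
tool_pos: [0.4525, 0.2478, 0.0825]
tool_rot: [-0.283, 1.526, 0.29]
contact_force: [3.3, 1.4, -0.5]
opening: 0.0352
```

```bash
python3 - <<'E'
from grasp import *
s=robot.observe();print(s["time"],s["contact_force"],s["torque"],s["tool_pos"],s["opening"])
print(inpanel(P)["raise_"])
im=robot.read_camera("wrist");im2=robot.read_camera("scene")
a=im[100:300,120:420,::-1];b=cv2.resize(im2[130:210,150:270,::-1],(300,200),interpolation=cv2.INTER_CUBIC)
cv2.imwrite("pics/w6.png",cv2.resize(np.vstack([a,b]),None,fx=1.5,fy=1.5))
E
```

```text
16.2 [ 3.2880517   1.36094023 -0.52020833] [ 0.40299292 -0.42359403  0.07897373] [0.45248279 0.24775051 0.08250321] 0.035241758304908985
22.72
```

View pics/w6.png

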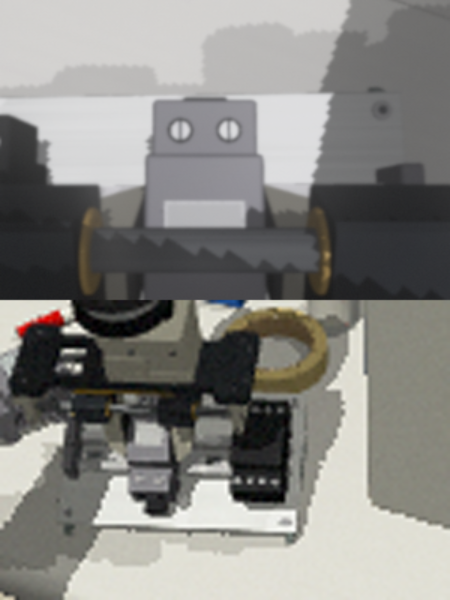

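{"op": "play_rows", "data": {"moves": [[[0,0,0,0,0.1],[0,0,0,0,0.1],[0,0,0,0,0.1],[-0.005,0,0,0,0.1],[-0.015,0,0,0,0.1],[-0.02,0,0,0,0.1],[-0.02,0,0,0,0.1],[-0.015,0,0,0,0],[-0.01,0,0,0,-0.2],[0,0,0,0,-0.4]]]}}

```text
time: 17.3
tool_pos: [0.445, 0.2449, 0.1687]
tool_rot: [-0.327, 1.539, 0.245]
contact_force: [0.2, 0.1, 0.6]
opening: 0.0346
```

```bash
cat >> grasp.py <<'E'
def mounted(p,d,y,raise_deg=0):
    Rp,tp=panelT(*p); a=np.radians(raise_deg)
    Q=np.array([[np.cos(a),0,np.sin(a)],[0,1,0],[-np.sin(a),0,np.cos(a)]])
    pv=np.array([18,0,12.]); o=np.array([17.5+d,y,24.])
    w=lambda L:(((np.array(L)-pv)@Q.T+o)/1000)@Rp.T+tp
    return [(w([[-45,-18,42],[45,-18,42],[45,18,42],[-45,18,42]]),(0,255,0)),
     (w([[-24,-18,60],[24,-18,60],[24,18,60],[-24,18,60]]),(0,0,255))]
E
python3 - <<'E'
from grasp import *
s=robot.observe();print(s["time"],s["contact_force"],s["torque"],s["tool_pos"],s["opening"])
for n,crop,sc in (("wrist",(120,60,420,300),2.6),("scene",(150,130,270,210),6)):
    c=robot.get_calibration(n);im=robot.read_camera(n)
    overlay(im,c,[],f"pics/{n}7.png",crop,sc)
    overlay(im,c,mounted(P,-2.5,16),f"pics/{n}7o.png",crop,sc)
    cv2.imwrite(f"pics/raw7{n}.png",im[...,::-1]);np.savez(f"c7{n}.npz",**c)
E
```

```text
17.3 [0.24968429 0.08990244 0.56347945] [0.01603315 0.03936266 0.02021711] [0.44501983 0.24489533 0.16868798] 0.034627255178403746
```

View pics/wrist7o.png

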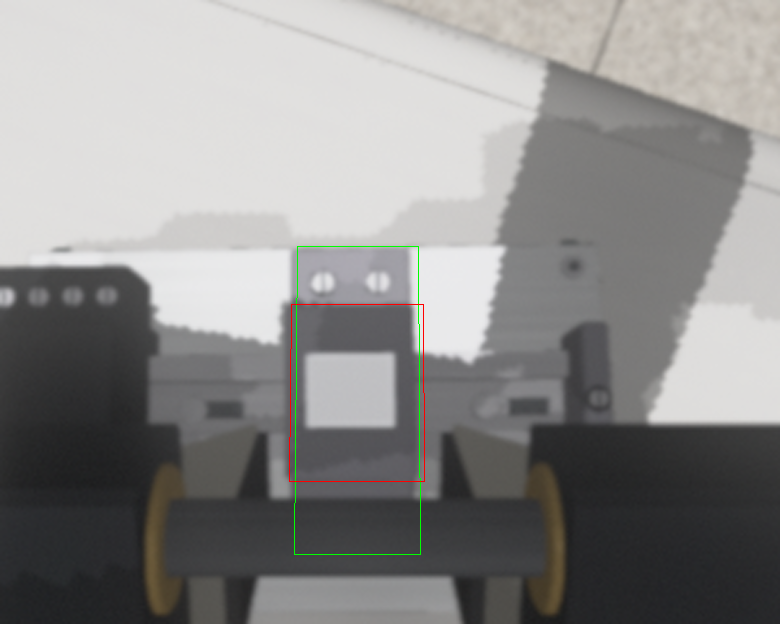

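View pics/scene7o.png

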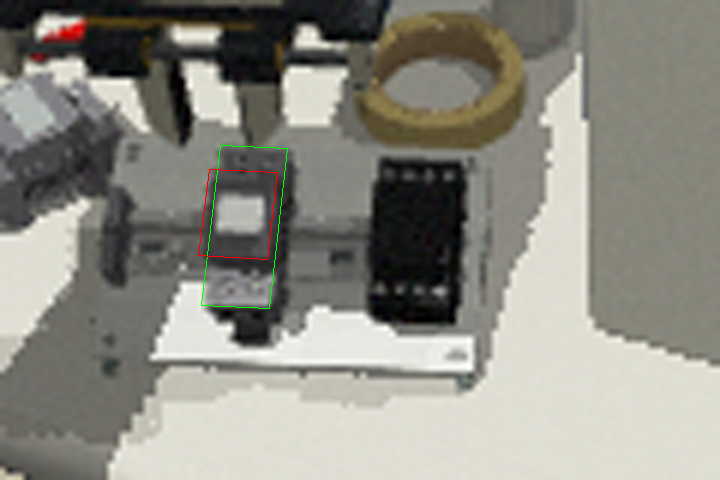

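View pics/wrist7.png

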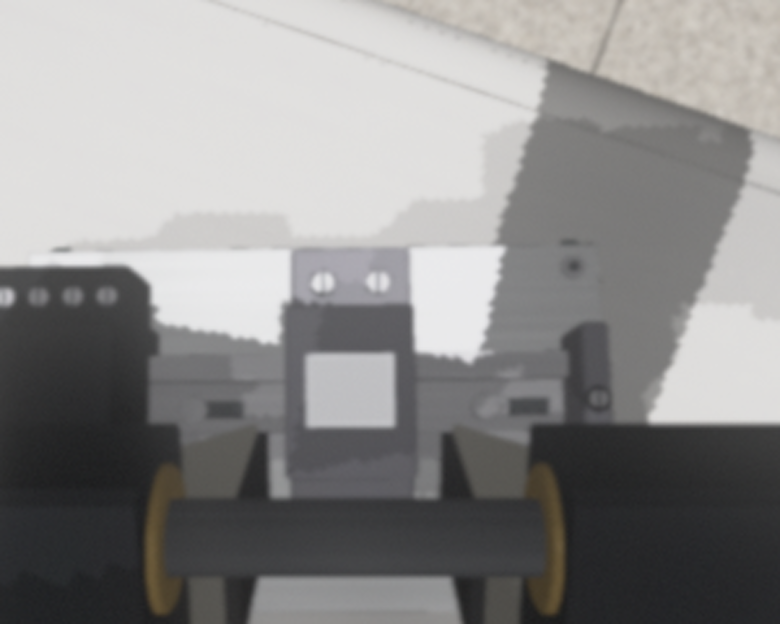

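```bash
python3 - <<'E'
from grasp import *
for n in("wrist","scene"):
    c=dict(np.load(f"c7{n}.npz"))
    x0,y0,sc={"wrist":(120,60,2.6),"scene":(150,130,6)}[n]
    for r in(0,3,6,10):
        m=mounted(P,-2.5,13.5,r); print(n,r,[(((proj(c,q)-[x0,y0]+.5)*sc).round(0).tolist()) for q,_ in m])
E
```

```text
wrist 0 [[[290.0, 247.0], [286.0, 554.0], [412.0, 555.0], [410.0, 246.0]], [[283.0, 304.0], [280.0, 481.0], [415.0, 481.0], [414.0, 304.0]]]
wrist 3 [[[288.0, 249.0], [286.0, 559.0], [412.0, 560.0], [411.0, 249.0]], [[282.0, 312.0], [280.0, 490.0], [415.0, 491.0], [415.0, 312.0]]]
wrist 6 [[[287.0, 253.0], [287.0, 564.0], [412.0, 564.0], [411.0, 252.0]], [[281.0, 320.0], [280.0, 500.0], [415.0, 500.0], [415.0, 320.0]]]
wrist 10 [[[286.0, 258.0], [287.0, 569.0], [411.0, 570.0], [412.0, 258.0]], [[280.0, 333.0], [281.0, 512.0], [415.0, 512.0], [416.0, 333.0]]]
scene 0 [[[274.0, 309.0], [292.0, 149.0], [225.0, 146.0], [206.0, 305.0]], [[272.0, 259.0], [282.0, 173.0], [214.0, 170.0], [203.0, 256.0]]]
scene 3 [[[273.0, 304.0], [293.0, 147.0], [226.0, 144.0], [205.0, 300.0]], [[272.0, 253.0], [283.0, 169.0], [215.0, 166.0], [203.0, 250.0]]]
scene 6 [[[273.0, 299.0], [294.0, 146.0], [227.0, 143.0], [204.0, 295.0]], [[272.0, 247.0], [283.0, 165.0], [215.0, 162.0], [203.0, 244.0]]]
scene 10 [[[272.0, 291.0], [295.0, 144.0], [228.0, 141.0], [203.0, 288.0]], [[272.0, 239.0], [284.0, 160.0], [216.0, 156.0], [203.0, 235.0]]]
```

```bash
python3 - <<'E'
from grasp import *
Rp,tp=panelT(*P)
w=lambda m:Rp@((np.array(m)-[18,0,12]+[15,13.7,24])/1000)+tp
for x in(-24,-14,0): print(x,w([x,0,60]))
s=robot.observe();A=R.from_euler('xyz',s["tool_rot"]).as_matrix()
t=w([-16,0,60]);t[2]+=.012;print(t,s["tool_pos"],A.T@(t-s["tool_pos"]),A.round(3))
E
```

```text
-24 [0.43079153 0.23110609 0.09979338]
-14 [0.43845316 0.23608162 0.10386075]
0 [0.44917945 0.24304735 0.10955506]
[0.43692084 0.23508651 0.11504728] [0.44428725 0.2445958  0.16713199] [ 0.05179023 -0.00351112 -0.01276527] [[ 0.028 -0.541  0.841]
 [ 0.007  0.841  0.541]
 [-1.    -0.01   0.027]]
```

{"op": "play_rows", "data": {"moves": [[[0,-0.002,-0.004,0,-1],[0,-0.0015,-0.004,0,-1],[0.005,0,-0.004,0,-1],[0.01,0,0,0,-1],[0.012,0,0,0,-1],[0.01,0,0,0,-1],[0.006,0,0,0,-1],[0.003,0,0,0,-1],[0,0,0,0,-1],[0,0,0,0,-1]]]}}

```text
time: 18.4
tool_pos: [0.434, 0.2334, 0.1129]
tool_rot: [-0.382, 1.55, 0.189]
contact_force: [-1.3, 0.7, 0.4]
opening: 0.0002
```

```bash
python3 - <<'E'
from h import *
s=robot.observe();print(s["time"],s["contact_force"],s["tool_pos"],s["opening"])
E
```

```text
18.4 [-1.27760375  0.71573119  0.42561118] [0.4340263  0.23340408 0.11287566] 0.00020817981107968482
```

Free above the nose; a slow, light press.

{"op": "play_rows", "data": {"moves": [[[0.001,0,0,0,-1],[0.001,0,0,0,-1],[0.001,0,0,0,-1],[0.001,0,0,0,-1],[0.001,0,0,0,-1],[0.001,0,0,0,-1],[0.001,0,0,0,-1],[0.001,0,0,0,-1],[0.001,0,0,0,-1],[0.001,0,0,0,-1]]]}}

```text
time: 19.4
tool_pos: [0.4356, 0.234, 0.1047]
tool_rot: [-0.357, 1.546, 0.215]
contact_force: [-3.7, -1.2, 13.0]
opening: 0.0006
```

```bash
python3 - <<'E'
from h import *
s=robot.observe();print(s["time"],s["contact_force"],s["tool_pos"],s["opening"])
E
```

```text
19.4 [-3.7169415  -1.17622551 12.99948071] [0.43558081 0.23398429 0.10467769] 0.0006003316979913509
```

{"op": "play_rows", "data": {"moves": [[[-0.003,0,0,0,-1],[-0.006,0,0,0,-1],[-0.012,0,0,0,-1],[-0.02,0,0,0,-1],[-0.02,0,0,0,-1],[-0.015,0,0,0,-1],[-0.008,0,0,0,-0.8],[0,0,0,0,-0.6],[0,0,0,0,-0.4],[0,0,0,0,-0.4]]]}}

```text
time: 20.4
tool_pos: [0.4325, 0.2331, 0.1917]
tool_rot: [-0.371, 1.548, 0.201]
contact_force: [-0.1, -0.9, -0.3]
opening: 0.0259
```

```bash
python3 - <<'E'
from grasp import *
s=robot.observe();print(s["time"],s["contact_force"],s["tool_pos"],s["opening"])
c=robot.get_calibration("wrist");im=robot.read_camera("wrist")
cr=(120,60,420,300)
overlay(im,c,mounted(P,-2.5,13.5),"pics/w8o.png",cr,2.6)
im2=robot.read_camera("scene");overlay(im2,robot.get_calibration("scene"),[],"pics/s8.png",(100,90,350,290),3)
t=robot.read_camera("top");overlay(t,robot.get_calibration("top"),[],"pics/t8.png",(90,140,350,290),3)
E
```

```text
20.4 [-0.07679573 -0.91195513 -0.30144255] [0.43252596 0.23314536 0.19167518] 0.02589449189329632
```

View pics/w8o.png

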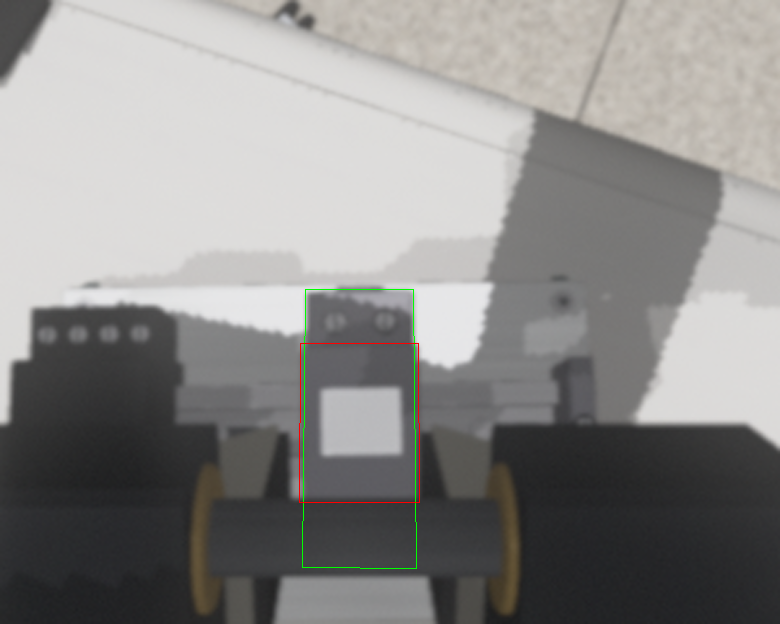

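View pics/s8.png

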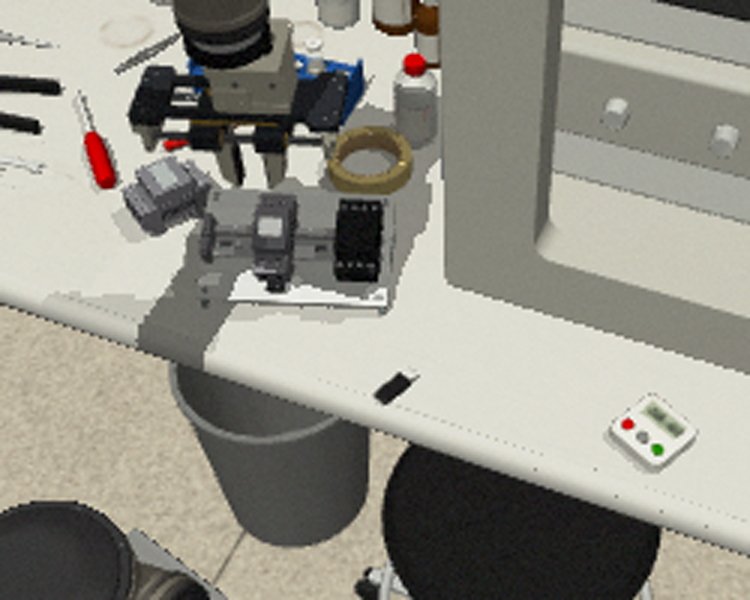

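The picture shows the module seated on the rail. In the wrist crop its base end is at row 291 and its nose edge at row 344, against 290 and 343 predicted for a flush mount. The memory stick, timer and wide module look where they were, and the arm is clear.

```bash
python3 - <<'E'
from cell import robot
print(robot.hand_in(), robot.observe()["time"])
E
```

```text
the job is handed in; nothing more can be done
the job is handed in; nothing more can be done
```

The narrow module is hooked onto the free stretch of the rail and, by my last checks, sits flush. I handed the job in at about 20.6 s of the 53 s allowed.

- **Hooking:** I drew the level module down the slope at 10 mm/s or less until it met the upper lip at about 3 N. The rail sits about 2.5 mm down the slope from centre. A small lift then met resistance, so the tooth was under the lip.
- **Snapping:** I swung the foot down with a light grip (8 to 15 N), released, and then pressed once on the nose with the fingers closed. That press reached 13 N, the top of the stated snap range and more than the roughly 5 N I had planned. At the nose, 13 N loads the clip more than 13 N at the foot would.
- **Last checks:** The final wrist picture matched a flush mount within about one pixel of the enlarged crop; an unsnapped foot would have shown about 16 px off. There was no separate sign of the snap, such as a pull test or a force drop.
- **Not exact:** The module sits about 3 mm off the middle of the free stretch, along the rail.
- **Other things:** The wide module, memory stick and timer look unmoved in the final scene picture. I did not check the tin at the end, though the arm never went near it.

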